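# Load the marking arm and hold it drawn out

## Robot

A 6-joint arm with a two-finger parallel gripper is mounted at the origin on the work surface. World frame = base frame: x ahead of the robot, y to its left, z up, the work surface at z = 0. Lengths are in m, angles in degrees, forces in N, time in s.
With the tool pointing down it reaches from about 0.3 to 0.75 m from the base axis. Payload 8.5 kg.
Tool frame: the origin (TCP) lies at the very end of the fingers, on their centre line; the grasp point (between the pads) lies 19 mm behind it; z points along the fingers, y is the line along which they close (so a half turn about z gives the same grasp; the last joint's range is limited). The gripper opens to 85 mm and grips with 20 to 120 N. Pads are 22 mm wide; open, the fingers measure 114 mm over their backs; the gripper's body (76 mm by 85 mm) begins 54 mm behind the grasp point. The pads swing forward as they close: fully open they stand 13 mm farther back than shut.
Start: joints at [52.065, 21.807, 74.336, -0, 83.858, -12.336], TCP at [0.238, 0.496, 0.231] pointing down, gripper open.
Joint ranges: [-178.18, 178.18], [-50.72, 133.34], [12.68, 142.11], [-81.47, 261.47], [9.98, 163.14], [-165.26, 165.26]. Speed limits (degrees/s): [136.94, 136.94, 180, 180, 180, 180].

## Interface

Orientations are given as a 3x3 rotation matrix whose columns are the frame's x, y, z axes.
In Python, from rig import env, optics, spotter gives the robot as it stands.
- The arm moves only by the shell command python3 -m crank 'ROWS' [FORCE]. ROWS is JSON, one flat list of numbers, 5 for each row, row after row: the finger opening in cm, from 0 to 8.54, then the shift along the tool's x, y, z in cm, then the turn about the tool's z in rad. A call has exactly 8 rows; each row shifts and turns the commanded pose from where the row before left it, along the tool's axes as they then stand; what a row does not reach is not made up. A row lasts 1/12 s, in which the tool goes at most 41.7 mm and 7.16 degrees, less where a joint would pass 70% of its speed; a pose out of reach is approached as far as the arm can. A call is refused whole if a number of a shift passes 4.17 or a number of a turn 0.125, either way. A call with a gripper value outside its range is refused whole. The fingers move at their own pace and stop on an object; FORCE is the grip in N (left out, the last holds). Time passes only in rows, so rows that do not move let the fingers close, or fill a call up. It gives the time, the measured TCP pose, the force, the opening and the grip force at its end, in the units of the state.
- env.observe(): the state, without advancing time (a new reading comes with each control period).
- optics.get_image(name): name is "scene" or "side" or "wrist"; returns a dict with "color" (400x640x3 uint8, red, green, blue), "intrinsics" (3x3 intrinsics, pixels), "pose" (4x4, takes a point from camera to world coordinates). Camera axes: x right, y up, looking along -z (the intrinsics and any distortion apply to the point x, -y, -z); pixel columns grow to the right and rows downward; lengths in m; the calibration is good to about 2 mm. The wrist camera is an equidistant fisheye: a pixel r from the principal point sees the ray r / f radians off the axis. A picture is of the moment at which its call begins. There is no depth.
- env.close_job(): hands the job in; it is judged then, once.
Trained networks look in a picture, given as the dict that the camera call returned (one of the last four; its "shot" number tells which), for a name from the list of things; names that differ only in an ending like _2 or _b are one class to them, and where a whole thing is asked for, a point or a joint stands for the part that bears it (a point fixed in the world has none). Each returns a list of dicts, best first, with "score" (0 to 1); they miss things now and then, are a little off and sometimes report something else, mostly with a low value. They report only what shows in the picture. A call takes as long as a camera call.
- spotter.look_for(picture, query): "at" ([column, row] as shares, 0 to 1, of the picture: columns of its width, rows of its height, amid what is visible of it).
The state is a dict: "time_s": time; "q": joint angles; "qvel": joint speeds; "joint_efforts": joint torques, N m; "position": TCP position; "tool_rot": TCP orientation; "ft_force": force on the tool from outside, world axes, zero at the start; "wrist_torque": the same for the moment, N m; "grip_width": finger opening in m; "gripper_force": force on a finger pad.
Only numpy, scipy, OpenCV 4.12 (cv2) and the standard library are available. Lean on these libraries where they do the work, as an engineer would, in place of code of your own. Each camera call takes 0.05 s, during which the arm holds its last target. There are 200 camera calls.

## Task

Take the blue pen out of the wooden rack and stand it, end down, in the orange socket at the tip of the pull-out marking arm, right to the bottom, and let go of it. Then press the yellow release button on the blue sleeve fully down, take the arm by its red knob and pull it straight out past its first stop to the second stop (as far as it goes), and finish holding it there by the knob, since its springs pull it back. The blue pen must stay in its socket, and the other two pens, the printing block and the dye jar are to be left where they are.

Things in the scene. Friction and masses are not known exactly. Their poses are not given: they have to be found in the camera images.
- blue_pen_center (a point): Centre (half-way up) of the blue marking pen: an upright cylinder 14 mm in diameter, 115 mm tall, about 30 g, its lowest 6 mm tapering to 8 mm; a grey band round it just above half-way. It starts in one of the rack's three holes, with 80 mm standing free above the rack. z is its long axis, up.
- blue_pen_foot (a point): Centre of the blue pen's lower end, 57.5 mm below its centre.
- rack: Wooden pen rack fixed to the table, 210 x 50 x 50 mm; origin at the centre of its underside; x runs along the row of three holes (at x = -75, 0 and +75 mm; 17 mm wide, 35 mm deep). It stands in another place in each run, and the pens are in any order.
- green_pen_center (a point): Centre of the green pen in the rack, the same size as the blue one; leave it.
- white_pen_center (a point): Centre of the white pen in the rack, the same size as the blue one; leave it.
- socket_mouth (a point): Centre of the mouth of the hole in the orange socket block, 54 mm above the table. The block is 36 x 36 mm and 50 mm tall, on the tip of the marking arm. The hole is 17 mm wide with a 2 mm chamfer, 40 mm deep with a closed floor, so a seated pen stands 75 mm out of it. x points back along the arm to the sleeve: the arm is drawn out along -x of this frame (level). z is up.
- knob_grip (a point): Gripping point on the axis of the upright red knob of the marking arm, 64 mm above the table. The knob is a round post 22 mm in diameter whose top is 84 mm above the table, standing on a 14 mm thick level rod (top of the rod 37 mm above the table), 60 mm in front of the sleeve and 85 mm behind the socket while the arm is in. Axes as for the socket: pull along -x.
- knob: The same red knob, origin 34 mm below its gripping point, on the axis of the rod; axes as for the socket.
- button_top (a point): Centre of the top face of the yellow release button: 24 mm in diameter, on top of the blue sleeve 45 mm behind its mouth, 60 mm above the table when up; the sleeve's top is 48 mm above the table. z is up.
- release_button (a joint): How far the button is pressed, m: 0 up, 0.007 fully down. It moves down at about 3 N and stays down. Until it is down a catch locks the arm.
- middle_tube (a joint): How far the arm's middle tube is out of the sleeve, m: 0 in, 0.05 at the first stop. Spring-loaded inwards, 2 to 4 N; comes out first.
- pointer_arm (a joint): How far the arm's inner rod, with knob and socket, is out of the middle tube, m: 0 in, 0.05 at the second stop. Spring-loaded inwards, 6 to 8 N; comes out second. The knob travels 100 mm in all.
- gauge: Blue sleeve (180 x 40 mm, top 48 mm high) on its dark base plate (190 x 90 x 12 mm), fixed to the table, in another place and direction in each run. Origin on the table under the sleeve's mouth; x points back along the sleeve, the arm comes out along -x.
- print_block: Carved wooden printing block with a grip on top, loose, 90 x 120 mm and 72 mm tall, origin at the centre of its underside; leave it.
- dye_jar: Closed dark blue dye jar with a black cap, loose, 64 mm in diameter, 75 mm tall, origin at the centre of its underside; leave it.

How it is judged:
By the outcome, as a careful person would: the job done as asked, in the order asked, and still so for the second after the job is handed in, while the arm keeps its last pose, push and grip.
It also fails if it takes over 58 s, if anything falls off the work surface, if the arm or the gripper's body presses on something with over 40 N, if the wrist force passes 120 N, or if a joint passes its speed limit or range.

## Working session

There is one attempt and no reset: what is moved stays moved. The work goes in short steps, Python scripts to look and compute and a shell command to move; the robot and the scene stay as the last step left them, time stands still between calls to the robot, and variables do not carry over. Pictures are saved under pics/ and viewed, at most 11 in all, crops included, and the job is handed in when it is done.

```bash
ls; mkdir -p pics; cat > h.py <<'E'
import numpy as np, cv2
from rig import env, optics, spotter
def ray(p,uv,fish=False):
    K=np.array(p["intrinsics"]);T=np.array(p["pose"])
    a=(uv[0]-K[0,2])/K[0,0]; b=(uv[1]-K[1,2])/K[1,1]
    if fish:
        r=np.hypot(a,b); s=np.sin(r)/r if r>1e-9 else 1
        d=np.array([a*s,-b*s,-np.cos(r)])
    else: d=np.array([a,-b,-1.])
    return T[:3,3],T[:3,:3]@d/np.linalg.norm(d)
def atz(p,uv,z,fish=False):
    o,d=ray(p,uv,fish); return o+d*(z-o[2])/d[2]
def tri(rs):
    A=np.zeros((3,3));b=np.zeros(3)
    for o,d in rs:
        M=np.eye(3)-np.outer(d,d);A+=M;b+=M@o
    x=np.linalg.solve(A,b); return x,[round(1000*np.linalg.norm((np.eye(3)-np.outer(d,d))@(x-o)),1) for o,d in rs]
def proj(p,X,fish=False):
    K=np.array(p["intrinsics"]);T=np.array(p["pose"]);c=T[:3,:3].T@(np.array(X)-T[:3,3]);c=np.array([c[0],-c[1],-c[2]])
    if fish:
        r=np.arctan2(np.hypot(c[0],c[1]),c[2]); n=c[:2]/np.hypot(c[0],c[1])*r
    else: n=c[:2]/c[2]
    return np.array([K[0,0]*n[0]+K[0,2],K[1,1]*n[1]+K[1,2]])
def find(p,q):
    return [(np.array(r["at"])*[640,400],round(r["score"],2)) for r in spotter.look_for(p,q)]
E
python3 - <<'E'
from h import *
np.set_printoptions(precision=3,suppress=True)
P={}
for n in ["scene","side","wrist"]:
    p=optics.get_image(n);P[n]=p;cv2.imwrite(f"pics/{n}0.png",p["color"][...,::-1])
    print(n,np.array(p["intrinsics"]).tolist(),p["pose"][:3] if isinstance(p["pose"],list) else p["pose"][:3,3], [k for k in p if k!="color"])
for q,z in [("blue_pen_center",.0725),("green_pen_center",.0725),("white_pen_center",.0725),("socket_mouth",.054),("knob_grip",.064),("button_top",.06),("rack",.025),("gauge",.0),("print_block",.03),("dye_jar",.04)]:
    R=[]
    for n in P:
        f=find(P[n],q)[:2]
        for i,(uv,s) in enumerate(f):
            print(q,n,uv.round(1),s,atz(P[n],uv,z,n=="wrist"))
            if i==0:R.append(ray(P[n],uv,n=="wrist"))
    if len(R)>1: print("   tri",*tri(R))
s=env.observe();print(s)
E
```

```text
pics
scene [[392.7267483321965, 0.0, 323.61849826165917], [0.0, 392.7267483321965, 202.2335302022194], [0.0, 0.0, 1.0]] [1.161 0.159 0.747] ['intrinsics', 'pose', 'shot']
side [[474.3207008578094, 0.0, 316.87912179736844], [0.0, 474.3207008578094, 209.49792192208852], [0.0, 0.0, 1.0]] [ 0.348 -0.743  0.789] ['intrinsics', 'pose', 'shot']
wrist [[309.70691628693146, 0.0, 319.40132382082743], [0.0, 309.70691628693146, 195.7723836409209], [0.0, 0.0, 1.0]] [0.171 0.528 0.374] ['intrinsics', 'pose', 'shot']
blue_pen_center scene [233.8 163.2] 0.59 [ 0.478 -0.313  0.073]
blue_pen_center side [319.8 308.1] 0.62 [ 0.496 -0.287  0.073]
blue_pen_center side [357.4 298.9] 0.54 [ 0.567 -0.288  0.073]
   tri [ 0.494 -0.3    0.09 ] [np.float64(2.0), np.float64(2.0)]
green_pen_center scene [220.2 180. ] 0.44 [ 0.547 -0.316  0.073]
green_pen_center side [350.5 171.4] 0.74 [0.678 0.053 0.073]
green_pen_center side [355.2 298.8] 0.59 [ 0.563 -0.287  0.073]
   tri [ 0.638 -0.18   0.236] [np.float64(56.6), np.float64(56.6)]
white_pen_center side [275.7 318.7] 0.85 [ 0.416 -0.285  0.073]
socket_mouth sce
[... 1145 characters left out ...]
 170.7] 0.81 [0.352 0.195 0.04 ]
dye_jar wrist [172.9 346.7] 0.49 [0.39 0.16 0.04]
   tri [0.364 0.195 0.055] [np.float64(13.2), np.float64(16.5), np.float64(15.5)]
{'time_s': 1.65, 'q': array([ 52.065,  21.808,  74.334,   0.   ,  83.858, -12.336]), 'qvel': array([-0.021, -0.069,  0.043,  0.028, -0.057,  0.029]), 'joint_efforts': array([ -0.   , -44.833, -23.146,  -0.   ,   0.001,  -0.   ]), 'position': array([0.238, 0.496, 0.231]), 'tool_rot': array([[-0.902,  0.432, -0.   ],
       [ 0.432,  0.902, -0.   ],
       [ 0.   , -0.   , -1.   ]]), 'ft_force': array([-0.518, -0.063, -0.06 ]), 'wrist_torque': array([ 0.036, -0.022, -0.018]), 'gripper_force': 0.0, 'grip_width': 0.08556359873844316}
```

View images.

View pics/scene0.png

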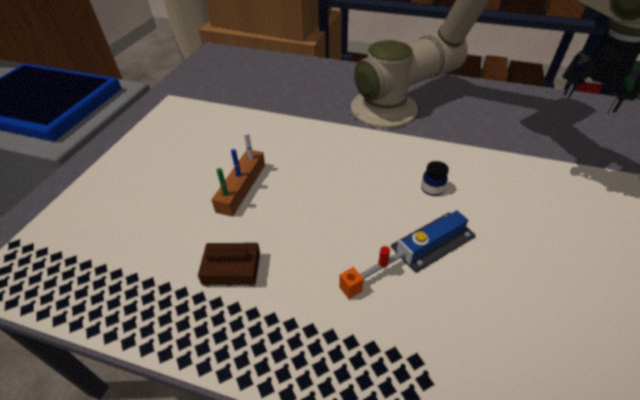

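View pics/side0.png

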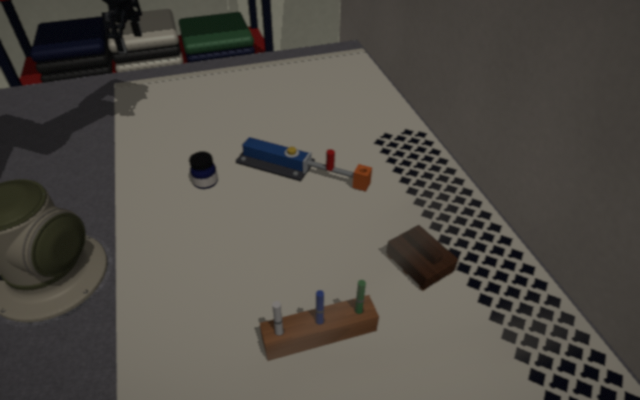

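```bash
cat >> h.py <<'E'
def seg(p,lo,hi,box):
    h=cv2.cvtColor(p["color"],cv2.COLOR_RGB2HSV); m=cv2.inRange(h,np.array(lo),np.array(hi))
    M=np.zeros_like(m);x0,y0,x1,y1=box;M[y0:y1,x0:x1]=m[y0:y1,x0:x1]
    n,l,s,c=cv2.connectedComponentsWithStats(M)
    if n<2: return None
    i=1+np.argmax(s[1:,4]); return c[i],s[i],l==i
E
python3 - <<'E'
from h import *
np.set_printoptions(precision=4,suppress=True)
S=optics.get_image("scene");D=optics.get_image("side")
for n,lo,hi,a,b in [("bluepen",(105,90,40),(130,255,255),(222,140,250,182),(308,282,332,330)),
 ("green",(40,80,30),(90,255,255),(205,160,232,200),(350,272,372,320)),
 ("knob",(172,120,60),(179,255,255),(372,240,395,272),(320,145,340,175)),
 ("knob2",(0,120,60),(5,255,255),(372,240,395,272),(320,145,340,175)),
 ("socket",(6,150,60),(16,255,255),(330,260,372,305),(345,155,380,195)),
 ("button",(18,130,90),(34,255,255),(405,225,435,252),(275,140,305,165)),
 ("sleeve",(100,120,40),(125,255,255),(390,200,480,270),(230,130,320,180))]:
    r1=seg(S,lo,hi,a);r2=seg(D,lo,hi,b)
    if r1 is None or r2 is None: print(n,"none",r1 is None,r2 is None);continue
    print(n,r1[0],r1[1],r2[0],r2[1],*tri([ray(S,r1[0]),ray(D,r2[0])]))
for nm,p,b in [("S",S,(320,200,480,310)),("D",D,(225,120,385,200))]:
    c=p["color"][b[1]:b[3],b[0]:b[2],::-1]; cv2.imwrite(f"pics/crop{nm}.png",cv2.resize(c,None,fx=5,fy=5,interpolation=cv2.INTER_CUBIC))
E
```

```text
bluepen [235.6522 162.413 ] [231 150  10  26  92] [319.622 298.622] [317 291   6  19  82] [ 0.4983 -0.2887  0.0997] [np.float64(3.6), np.float64(3.6)]
green [220.5455 176.1818] [217 169   8  16  66] [358.9608 308.    ] [356 303   7  10  51] [ 0.5544 -0.3132  0.0892] [np.float64(5.3), np.float64(5.3)]
knob none False True
knob2 [383.6564 255.6626] [379 246  11  22 163] [329.9118 159.5368] [327 150   7  21 136] [0.6504 0.1237 0.0602] [np.float64(0.0), np.float64(0.0)]
socket [350.9103 282.3294] [340 268  23  30 513] [361.49   177.1709] [353 165  18  25 351] [0.7155 0.0701 0.0306] [np.float64(0.6), np.float64(0.6)]
button [420.3671 236.1519] [416 232  10  10  79] [291.4706 149.7353] [288 147   8   6  34] [0.5714 0.1919 0.0574] [np.float64(0.7), np.float64(0.7)]
sleeve [437.8449 232.9804] [ 403  212   64   48 1122] [271.8253 153.851 ] [243 139  64  32 973] [0.5263 0.2302 0.0275] [np.float64(1.0), np.float64(1.0)]
```

View pics/cropS.png

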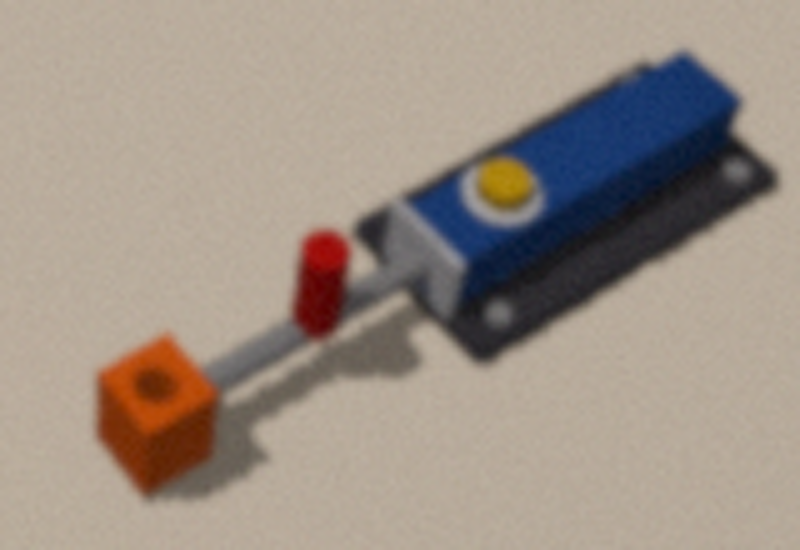

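View pics/cropD.png

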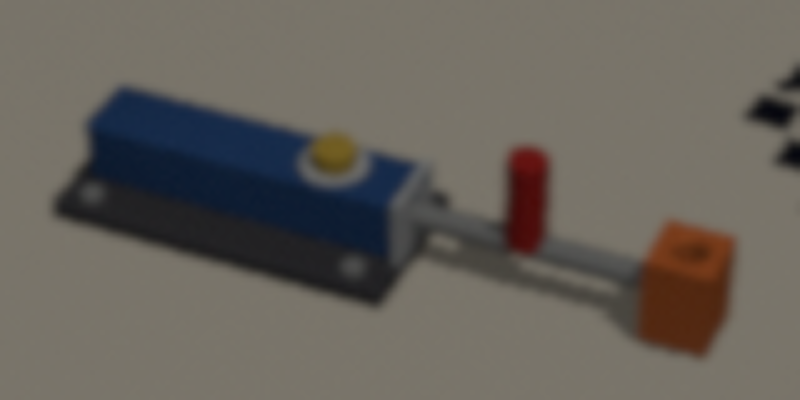

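```bash
R='8.5,-2.4,-2.52,0,0';O="$R,$R,$R,$R,$R,$R,$R,$R"; 
python3 -m crank '[8.5,-2.4,-2.52,0,0,8.5,-2.4,-2.52,0,0,8.5,-2.4,-2.52,0,0,8.5,-2.4,-2.52,0,0,8.5,-2.4,-2.52,0,0,8.5,-2.4,-2.52,0,0,8.5,-2.4,-2.52,0,0,8.5,-2.4,-2.52,0,0]' 60
python3 -m crank '[8.5,-2.4,-2.52,0,0,8.5,-2.4,-2.52,0,0,8.5,-2.4,-2.52,0,0,8.5,-2.4,-2.52,0,0,8.5,-2.4,-2.52,0,0,8.5,-2.4,-2.52,0,0,8.5,-2.4,-2.52,0,0,8.5,-2.4,-2.52,0,0]'
python3 -m crank '[8.5,-2.4,-2.52,0,0,8.5,-2.4,-2.52,0,0,8.5,-2.4,-2.52,0,0,8.5,-2.4,-2.52,0,0,8.5,-2.4,-2.52,0,-0.11,8.5,0,0,0,-0.11,8.5,0,0,0,-0.11,8.5,0,0,0,-0.11]'
python3 - <<'E'
from h import *
np.set_printoptions(precision=4,suppress=True)
s=env.observe();print(s["time_s"],s["position"],s["tool_rot"].tolist(),s["q"])
p=optics.get_image("wrist");cv2.imwrite("pics/w1.png",p["color"][...,::-1])
for q in ["blue_pen_center","green_pen_center","white_pen_center","rack"]:
    for uv,c in find(p,q)[:2]: print(q,uv,c,atz(p,uv,.09,True))
E
```

```text
time_s: 2.42
position: [0.3238, 0.2297, 0.2315]
tool_rot: [[-0.902, 0.432, 0.001], [0.432, 0.902, 0.0], [-0.0, 0.0, -1.0]]
ft_force: [1.2, 0.0, 0.7]
grip_width: 0.0851
gripper_force: 0.0
time_s: 3.08
position: [0.4099, -0.0354, 0.2316]
tool_rot: [[-0.902, 0.432, 0.001], [0.432, 0.902, -0.0], [-0.001, 0.0, -1.0]]
ft_force: [1.3, 0.7, 0.4]
grip_width: 0.085
gripper_force: 0.0
time_s: 3.75
position: [0.4635, -0.1997, 0.231]
tool_rot: [[-1.0, 0.002, -0.0], [0.002, 1.0, 0.0], [0.0, 0.0, -1.0]]
ft_force: [0.2, -0.1, 0.4]
grip_width: 0.0852
gripper_force: 0.0
3.75 [ 0.4635 -0.1997  0.231 ] [[-0.9999968314884009, 0.002487788037108967, -0.00038460868529895386], [0.002487656253911469, 0.9999968470422386, 0.00034274180359225646], [0.0003854601416027906, 0.0003417839434095728, -0.9999998673020989]] [ -36.7714   17.2822   81.3398    0.0026   81.4074 -126.6293]
blue_pen_center [226.496 214.4  ] 0.82 [ 0.4949 -0.2931  0.09  ]
blue_pen_center [212.8 137. ] 0.44 [ 0.4169 -0.301   0.09  ]
green_pen_center [235.712 263.8  ] 0.71 [ 0.5514 -0.2893  0.09  ]
white_pen_center [214.592 137.08 ] 0.55 [ 0.4171 -0.2991  0.09  ]
rack [242.688 182.48 ] 0.9 [ 0.462  -0.2736  0.09  ]
```

View pics/w1.png

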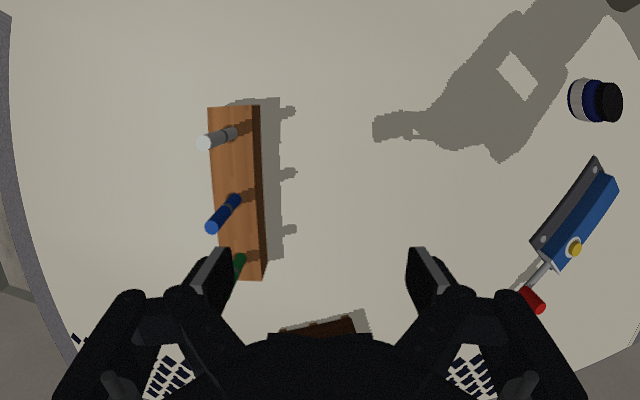

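```bash
python3 - <<'E'
from h import *
np.set_printoptions(precision=4,suppress=True)
p=optics.get_image("wrist")
for n,uv,z in [("btop",(212,226),.13),("bbase",(236.5,198),.05),("wtop",(204,143),.13),("wbase",(236,133),.05),("gbase",(243,258),.05)]:
    print(n,atz(p,uv,z,True))
E
```

```text
btop [ 0.4908 -0.2945  0.13  ]
bbase [ 0.4895 -0.2921  0.05  ]
wtop [ 0.4172 -0.294   0.13  ]
wbase [ 0.4169 -0.2876  0.05  ]
gbase [ 0.5654 -0.292   0.05  ]
```

```bash

python3 -m crank '[8.5,-0.9,-3.1,0,0,8.5,-0.9,-3.1,0,0,8.5,-0.9,-3.1,0,0,8.5,0,0,3,0,8.5,0,0,3,0,8.5,0,0,0,0,8.5,0,0,0,0,8.5,0,0,0,0]'
python3 - <<'E'
from h import *
p=optics.get_image("wrist");cv2.imwrite("pics/w2.png",p["color"][...,::-1])
T=env.observe();print(T["position"])
g=T["position"]
for z in(.05,.09,.13):print(proj(p,[g[0],g[1],z],True))
E
```

```text
time_s: 4.72
position: [0.4904, -0.2924, 0.1731]
tool_rot: [[-1.0, 0.007, 0.002], [0.007, 1.0, -0.002], [-0.002, -0.002, -1.0]]
ft_force: [0.3, 0.2, 0.3]
grip_width: 0.0849
gripper_force: 0.0
[ 0.49057369 -0.29249339  0.17346783]
[319.42363969 188.56195277]
[319.34423021 202.53642841]
[319.2346568  221.82647819]
```

View pics/w2.png

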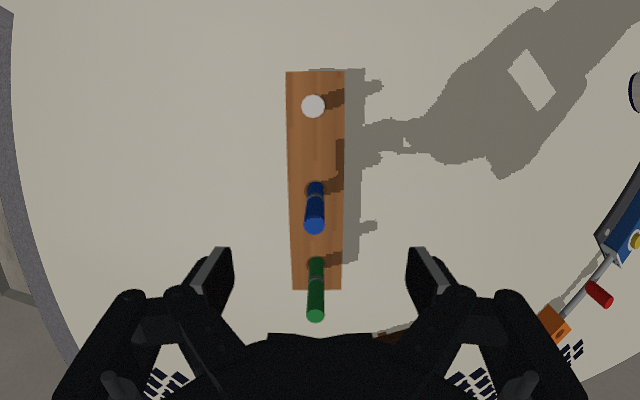

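```bash

python3 -m crank '[8.5,-0.2,-0.3,2.4,0,8.5,0,0,2.5,0,8.5,0,0,2.5,0,8.5,0,0,2.3,0,8.5,0,0,0,0,1,0,0,0,0,0.5,0,0,0,0,0.5,0,0,0,0]' 40
python3 -m crank '[0.5,0,0,0,0,0.5,0,0,0,0,0.5,0,0,0,0,0.5,0,0,0,0,0.5,0,0,0,0,0.5,0,0,0,0,0.5,0,0,0,0,0.5,0,0,0,0]'
```

```text
time_s: 5.43
position: [0.4927, -0.2959, 0.0765]
tool_rot: [[-1.0, 0.007, 0.003], [0.007, 1.0, -0.003], [-0.003, -0.003, -1.0]]
ft_force: [-0.7, 0.2, 0.5]
grip_width: 0.0511
gripper_force: 0.0
time_s: 6.1
position: [0.4922, -0.2955, 0.075]
tool_rot: [[-1.0, 0.007, 0.001], [0.007, 1.0, -0.001], [-0.001, -0.001, -1.0]]
ft_force: [-0.4, -0.4, 7.0]
grip_width: 0.013
gripper_force: 39.0
```

```bash

python3 -m crank '[0.5,0,0,-1.5,0,0.5,0,0,-2.5,0,0.5,0,0,-2.5,0,0.5,0,0,-2.5,0,0.5,0,0,-2,0,0.5,-0.9,1.4,0,0,0.5,-1.72,2.81,0,0,0.5,-1.72,2.81,0,0]' 60
python3 -m crank '[0.5,-1.72,2.81,0,0,0.5,-1.72,2.81,0,0,0.5,-1.72,2.81,0,0,0.5,-1.72,2.81,0,0,0.5,-1.72,2.81,0,0,0.5,-1.72,2.81,0,0,0.5,-1.72,2.81,0,0,0.5,-1.72,2.81,0,0]'
python3 -m crank '[0.5,-1.72,2.81,0,0,0.5,-1.72,2.81,0,0,0.5,-0.8,1.4,0,0.115,0.5,0,0,0,0.115,0.5,0,0,0,0.115,0.5,0,0,0,0.115,0.5,0,0,0,0.115,0.5,0,0,0,0.115]'
python3 - <<'E'
from h import *
np.set_printoptions(precision=4,suppress=True)
s=env.observe();print(s["time_s"],s["position"],s["tool_rot"].tolist(),s["q"])
p=optics.get_image("wrist");cv2.imwrite("pics/w3.png",p["color"][...,::-1])
for q,z in [("blue_pen_center",.125),("knob_grip",.064),("button_top",.06),("socket_mouth",.054)]:
    for uv,c in find(p,q)[:2]: print(q,uv,c,atz(p,uv,z,True))
E
```

```text
time_s: 6.77
position: [0.5358, -0.225, 0.1845]
tool_rot: [[-1.0, 0.009, 0.0], [0.009, 1.0, 0.0], [-0.0, 0.0, -1.0]]
ft_force: [-0.1, -0.2, -0.4]
grip_width: 0.0129
gripper_force: 58.6
time_s: 7.43
position: [0.6753, 0.0002, 0.184]
tool_rot: [[-1.0, 0.007, -0.001], [0.007, 1.0, 0.0], [0.001, 0.0, -1.0]]
ft_force: [0.1, -0.4, -0.5]
grip_width: 0.0124
gripper_force: 58.6
time_s: 8.1
position: [0.7176, 0.0686, 0.1837]
tool_rot: [[-0.763, 0.646, -0.001], [0.646, 0.763, 0.0], [0.001, -0.001, -1.0]]
ft_force: [0.4, 0.6, 0.1]
grip_width: 0.0124
gripper_force: 58.6
8.1 [0.7176 0.0686 0.1837] [[-0.7633266782664926, 0.6460116197527856, -0.001170209821008255], [0.6460119550935103, 0.7633272827921267, 0.00011498456116706687], [0.000967534445572979, -0.0006681987512115676, -0.999999308693524]] [ -3.9229  41.6769  46.2162   0.002   92.1742 -53.6813]
blue_pen_center [322.688 281.48 ] 0.58 [0.7615 0.0348 0.125 ]
knob_grip [320.768  88.   ] 0.83 [0.651  0.1263 0.064 ]
knob_grip [174.528 292.32 ] 0.67 [ 0.7036 -0.1298  0.064 ]
button_top [320.768 284.88 ] 0.6 [0.7957 0.0044 0.06  ]
button_top [ 36.416 284.12 ] 0.52 [ 0.5514 -0.3572  0.06  ]
socket_mouth [316.672 149.   ] 0.64 [0.6895 0.0891 0.054 ]
```

View pics/w3.png

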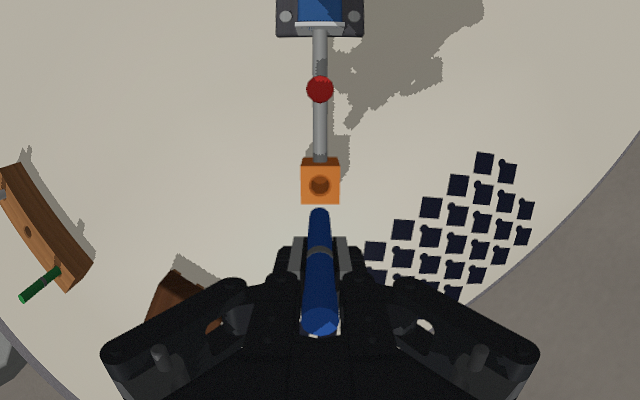

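```bash
python3 - <<'E'
from h import *
np.set_printoptions(precision=4,suppress=True)
p=optics.get_image("wrist");s=env.observe();R=s["tool_rot"]
H=atz(p,(319.7,185),.054,True);F=atz(p,(318.7,214),.124,True);K=atz(p,(320,80),.084,True)
Bk=atz(p,(320,32),.048,True)
print(H,F,K,Bk,"tool d cm",100*(R.T@(H-F)),"foot-tcp",100*(R.T@(F-s["position"])),"knob-H",100*R.T@(K-H))
print(proj(p,s["position"]-[0,0,.06],True))
m=seg(p,(0,120,60),(8,255,255),(300,70,345,108));print(m[0],m[1])
m=seg(p,(8,120,60),(18,255,255),(295,160,345,206));print(m[0],m[1])
E
```

```text
[0.7166 0.0697 0.054 ] [0.7181 0.0676 0.124 ] [0.6462 0.1284 0.084 ] [0.6098 0.1587 0.048 ] tool d cm [0.2442 0.0757 7.    ] foot-tcp [-0.0871 -0.0434  6.0193] knob-H [ 9.1694  0.0023 -2.9978]
[319.3395 212.9411]
[320.6284  88.4704] [308  75  27  28 557]
[319.7953 181.9382] [ 301  160   39   44 1651]
```

```bash

python3 -m crank '[0.5,0.2,0.05,1.5,0,0.5,0,0,2,0,0.5,0,0,2,0,0.5,0,0,1,0,0.5,0,0,0.5,0,0.5,0,0,0.5,0,0.5,0,0,0.5,0,0.5,0,0,0,0]'
```

```text
time_s: 9.07
position: [0.7165, 0.0701, 0.104]
tool_rot: [[-0.767, 0.642, -0.0], [0.642, 0.767, -0.0], [0.0, -0.0, -1.0]]
ft_force: [-0.4, 0.6, -1.0]
grip_width: 0.0124
gripper_force: 58.6
```

```bash

python3 -m crank '[0.5,0,0,0.5,0,0.5,0,0,0.5,0,0.5,0,0,0.5,0,0.5,0,0,0.5,0,0.5,0,0,0.4,0,0.5,0,0,0.2,0,0.5,0,0,0.2,0,0.5,0,0,0,0]'
```

```text
time_s: 9.73
position: [0.7164, 0.0701, 0.0759]
tool_rot: [[-0.767, 0.642, -0.001], [0.642, 0.767, -0.0], [0.0, -0.0, -1.0]]
ft_force: [-0.2, -0.3, -0.5]
grip_width: 0.0124
gripper_force: 58.6
```

```bash

python3 -m crank '[0.5,0,0,0.1,0,0.5,0,0,0.05,0,0.5,0,0,0.05,0,0.5,0,0,0,0,0.5,0,0,0,0,0.5,0,0,0,0,0.5,0,0,0,0,0.5,0,0,0,0]'
```

```text
time_s: 10.4
position: [0.7165, 0.0701, 0.0744]
tool_rot: [[-0.767, 0.642, 0.0], [0.642, 0.767, 0.0], [-0.0, 0.0, -1.0]]
ft_force: [0.3, -1.0, -0.6]
grip_width: 0.0128
gripper_force: 58.6
```

```bash

python3 -m crank '[0.5,0,0,0.05,0,0.5,0,0,0.05,0,0.5,0,0,0.05,0,0.5,0,0,0.05,0,0.5,0,0,0,0,0.5,0,0,0,0,0.5,0,0,0,0,0.5,0,0,0,0]'
```

```text
time_s: 11.07
position: [0.7168, 0.0701, 0.0735]
tool_rot: [[-0.767, 0.642, 0.001], [0.642, 0.767, -0.0], [-0.001, 0.001, -1.0]]
ft_force: [-2.2, 0.1, 5.7]
grip_width: 0.0126
gripper_force: 59.4
```

```bash

python3 -m crank '[3.5,0,0,0,0,4,0,0,0,0,4,0,0,0,0,4,0,0,0,0,4,0,0,-1,0,4,0,0,-2,0,4,0,0,-3,0,4,0,0,-3,0]'
python3 - <<'E'
from h import *
np.set_printoptions(precision=4,suppress=True)
p=optics.get_image("wrist");s=env.observe();R=s["tool_rot"]
cv2.imwrite("pics/w4.png",p["color"][...,::-1]);print(s["position"])
S=optics.get_image("scene");c=S["color"][200:310,320:480,::-1];cv2.imwrite("pics/s4.png",cv2.resize(c,None,fx=4,fy=4))
for z in (.129,.054): print(proj(S,[.7166,.0697,z])-[320,200])
E
```

```text
time_s: 11.73
position: [0.7162, 0.0701, 0.1635]
tool_rot: [[-0.767, 0.642, -0.001], [0.642, 0.767, 0.0], [0.001, -0.001, -1.0]]
ft_force: [-0.2, 0.5, -0.4]
grip_width: 0.04
gripper_force: 0.0
[0.7184 0.0701 0.1715]
[32.6767 54.7638]
[31.2442 76.3595]
```

View pics/s4.png

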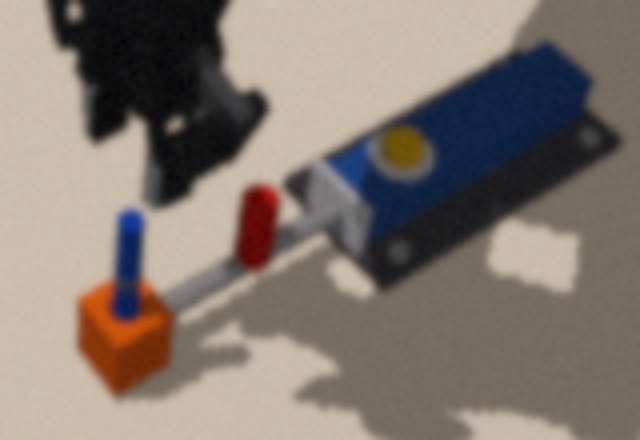

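```bash

python3 -m crank '[0,2,0,0,0,0,3.2,0,0,0,0,3.5,0,0,0,0,3.5,0,0,0,0,3.5,0,0,0,0,3.2,0,0,0,0,0,0,3.5,0,0,0,0,3.5,0]' 40
python3 - <<'E'
from h import *
np.set_printoptions(precision=4,suppress=True)
s=env.observe();print(s["position"],s["tool_rot"].T@(np.array([.571,.1917,.06])-s["position"])*100,s["q"])
p=optics.get_image("wrist");cv2.imwrite("pics/w5.png",p["color"][100:,120:520,::-1])
E
```

```text
time_s: 12.5
position: [0.5714, 0.193, 0.094]
tool_rot: [[-0.768, 0.64, 0.006], [0.64, 0.768, 0.001], [-0.004, 0.004, -1.0]]
ft_force: [1.3, 0.0, -1.6]
grip_width: 0.0002
gripper_force: 0.0
[0.5714 0.193  0.094 ] [-0.0376 -0.1421  3.4029] [  7.4274  34.0585  77.2707   0.0041  68.3422 -42.7911]
```

View pics/w5.png

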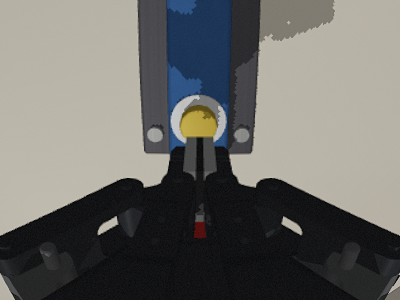

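```bash

python3 -m crank '[0,0,-0.1,1.5,0,0,0,0,1,0,0,0,0,0.5,0,0,0,0,0.3,0,0,0,0,0.3,0,0,0,0,0.2,0,0,0,0,0.1,0,0,0,0,0,0]'
```

```text
time_s: 13.22
position: [0.5712, 0.1906, 0.0537]
tool_rot: [[-0.767, 0.642, 0.001], [0.642, 0.767, -0.0], [-0.001, 0.0, -1.0]]
ft_force: [-0.2, -0.9, 1.3]
grip_width: 0.0002
gripper_force: 0.5
```

```bash

python3 -m crank '[0,0,0,0.1,0,0,0,0,0.1,0,0,0,0,0.1,0,0,0,0,0,0,0,0,0,0,0,0,0,0,0,0,0,0,0,0,0,0,0,0,0,0]'
```

```text
time_s: 13.88
position: [0.5713, 0.1906, 0.0527]
tool_rot: [[-0.767, 0.642, 0.002], [0.642, 0.767, -0.0], [-0.002, 0.001, -1.0]]
ft_force: [-6.2, -2.9, 18.0]
grip_width: 0.0003
gripper_force: 9.4
```

```bash

python3 -m crank '[0,0,0,-1.5,0,2,0,0,-2,0,5,0,0,-2,0,6,-2.5,0,0,0,6,-2.7,0,0,0,6,-2.7,0,0,0,6,-2.5,0,0,0,6,0,0,0,0]' 80
python3 - <<'E'
from h import *
np.set_printoptions(precision=4,suppress=True)
p=optics.get_image("wrist");s=env.observe();cv2.imwrite("pics/w6.png",p["color"][100:,120:520,::-1])
print(s["position"],s["tool_rot"].T@(np.array([.651,.1241,.045])-s["position"])*100)
m=seg(p,(0,120,60),(8,255,255),(290,150,350,300));print(m[0],m[1])
print([proj(p,[.651,.1241,z],True) for z in(.037,.084)])
E
```

```text
time_s: 14.55
position: [0.6536, 0.1208, 0.1049]
tool_rot: [[-0.765, 0.644, 0.002], [0.644, 0.765, -0.001], [-0.002, 0.001, -1.0]]
ft_force: [0.3, 0.0, -0.9]
grip_width: 0.0602
gripper_force: 0.0
[0.652  0.1223 0.1048] [0.193  0.0663 5.9804]
[321.7084 218.2129] [ 304  189   37   56 1564]
[array([320.3469, 203.3645]), array([320.6834, 229.1031])]
```

View pics/w6.png

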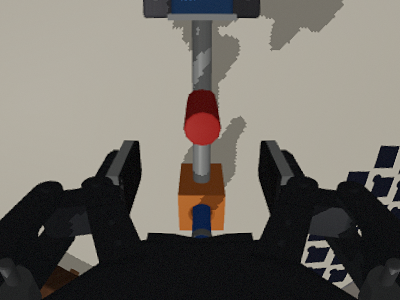

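```bash

python3 -m crank '[6,0.15,0.1,1,0,6,0,0,2,0,6,0,0,2,0,6,0,0,0.9,0,3,0,0,0,0,1,0,0,0,0,1,0,0,0,0,1,0,0,0,0]' 90
python3 -m crank '[1,0,0,0,0,1,0,0,0,0,1,0,0,0,0,1,-0.5,0,0,0,1,-0.7,0,0,0,1,-0.7,0,0,0,1,-0.7,0,0,0,1,0,0,0,0]'
```

```text
time_s: 15.27
position: [0.6503, 0.1256, 0.0478]
tool_rot: [[-0.767, 0.642, 0.001], [0.642, 0.767, -0.0], [-0.001, 0.001, -1.0]]
ft_force: [-3.0, -0.8, 3.0]
grip_width: 0.0201
gripper_force: 87.7
time_s: 15.93
position: [0.6711, 0.1082, 0.0477]
tool_rot: [[-0.766, 0.642, 0.002], [0.642, 0.766, -0.0], [-0.002, 0.001, -1.0]]
ft_force: [-3.4, -0.8, 7.5]
grip_width: 0.0204
gripper_force: 87.7
```

```bash

python3 -m crank '[1,-0.8,0,0,0,1,-0.8,0,0,0,1,-0.8,0,0,0,1,-0.8,0,0,0,1,-0.8,0,0,0,1,-0.8,0,0,0,1,-0.8,0,0,0,1,-0.8,0,0,0]'
python3 -m crank '[1,-0.2,0,0,0,1,-0.2,0,0,0,1,0,0,0,0,1,0,0,0,0,1,0,0,0,0,1,0,0,0,0,1,0,0,0,0,1,0,0,0,0]'
```

```text
time_s: 16.6
position: [0.7185, 0.0683, 0.0475]
tool_rot: [[-0.767, 0.641, -0.002], [0.641, 0.767, 0.001], [0.002, -0.0, -1.0]]
ft_force: [-9.2, 1.2, 7.2]
grip_width: 0.0199
gripper_force: 88.0
time_s: 17.27
position: [0.7215, 0.0658, 0.0475]
tool_rot: [[-0.767, 0.642, -0.001], [0.642, 0.767, 0.001], [0.001, -0.0, -1.0]]
ft_force: [-7.7, 2.0, 6.3]
grip_width: 0.02
gripper_force: 88.0
```

```bash

python3 -m crank '[1,-0.2,0,0,0,1,-0.2,0,0,0,1,-0.2,0,0,0,1,-0.1,0,0,0,1,-0.1,0,0,0,1,0,0,0,0,1,0,0,0,0,1,0,0,0,0]'
```

```text
time_s: 17.93
position: [0.727, 0.0611, 0.0474]
tool_rot: [[-0.767, 0.641, -0.003], [0.641, 0.767, 0.001], [0.003, -0.001, -1.0]]
ft_force: [-10.9, 2.8, 7.4]
grip_width: 0.0204
gripper_force: 88.2
```

```bash

python3 -m crank '[1,-0.1,0,0,0,1,-0.1,0,0,0,1,0,0,0,0,1,0,0,0,0,1,0,0,0,0,1,0,0,0,0,1,0,0,0,0,1,0,0,0,0]'
```

```text
time_s: 18.6
position: [0.7271, 0.0611, 0.0472]
tool_rot: [[-0.768, 0.641, -0.007], [0.641, 0.768, 0.003], [0.007, -0.002, -1.0]]
ft_force: [-17.4, 6.2, 10.1]
grip_width: 0.0199
gripper_force: 88.3
```

```bash

python3 - <<'E'
from h import *
np.set_printoptions(precision=4,suppress=True)
S=optics.get_image("scene");D=optics.get_image("side")
a=S["color"][200:350,260:460,::-1];b=D["color"][100:250,240:440,::-1]
cv2.imwrite("pics/fin.png",cv2.resize(np.hstack([a,b]),None,fx=2,fy=2,interpolation=cv2.INTER_CUBIC))
s=env.observe();print(s["position"],s["ft_force"])
E
```

```text
[0.7271 0.0611 0.0472] [-17.6562   6.8969  11.0881]
```

View pics/fin.png

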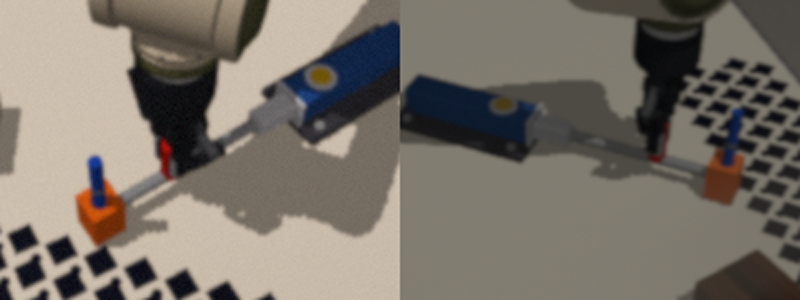

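The two pictures show the middle tube and rod fully out, the button down, the pen upright in the orange socket (left half, about 97,180; right half, about 735,135), and the knob in the gripper.

```bash
python3 -c "
from rig import env
print(env.close_job())"
```

```text
the job is handed in; nothing more can be done
None
```

The job is handed in: the blue pen stands in the socket, resting on its floor, the button is fully down, and the gripper holds the knob at the second stop after about 100 mm of travel; I did not re-check the other pens, the block or the jar up close.

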